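# Release the ball with the lever and let the lid down softly

### The job

On the pupils' wooden ball dispenser, push the red paddle all the way down with the fingertips so that the blue lid stands wide open and the orange ball rolls down to the end of the chute, and keep it down for a moment. Then let the paddle come up slowly under the fingers so that the lid closes softly, without slamming, and take the hand away. Work the lid by its paddle only: do not touch the lid or the ball, and leave the other things on the bench where they are.

Things in the scene. Friction and masses are not known exactly. Their poses are not given: they have to be found in the camera images.
- dispenser: Plywood ball dispenser, fixed to the bench. Origin on the bench top. Base board: x -140 to 100, y -210 to 190 mm, 18 mm thick. The ball box with its lid is at +y (y 28 to 158, 137 mm high); from it the open chute (46 mm wide inside, walls within x = +-33, under 95 mm high, about 65 mm beside the paddle) slopes down along -y to an end wall at y = -190. The lever is on its -x side.
- paddle (a point): Centre of the top of the red paddle, a plate 56 mm (dispenser's x) by 60 mm (its y) by 10 mm on the lever's end. In the dispenser's frame: at rest x -77, y -154, z 115 mm, the outer (-y) edge tilted 0.2 rad up; fully pressed y -161, z 69 mm, tilted 0.2 rad down. A straight push down on its centre works.
- lever (a joint): Lever angle (rad): 0 at rest, paddle up; 0.40 at the stop, paddle fully down. The paddle is 115 mm from the pivot. About 3 to 6 N on the paddle holds it down. No spring, damper or catch: if let go, the lid's weight throws the paddle up and the lid slams.
- lid_hinge (a joint): Angle of the blue lid about its hinge (rad): 0 shut, 0.68 wide open (lever fully down). It always follows the lever through a steel push rod: 1.7 times the lever's angle.
- lid_edge (a point): Middle of the lid's free top edge, over the mouth of the ball box (x = 0, y = 24, z = 147 mm in the dispenser's frame when shut); it rises to about z = 225 mm. The lid's hinge runs along the dispenser's x at y = 150, z = 142 mm.
- lid: The blue lid itself: board 106 by 126 by 9 mm with a front flap hanging down that holds the ball back. Origin on the hinge line.
- ball: Orange wooden ball, 40 mm in diameter; origin at its centre. It starts inside the ball box behind the lid's flap and rolls down the chute by itself when the lid opens.
- chute_end (a point): Where the ball's centre comes to rest: against the end wall of the chute, on its centre line.
- glue: White glue bottle, 56 mm across, 150 mm tall, standing on the dispenser's robot side. Origin under its foot. Leave alone.
- offcut: Beech offcut 75 x 45 x 30 mm lying by the paddle's robot side. Origin under its centre. Leave alone.
- toy_car: Wooden toy car 120 mm long, 60 mm tall. Origin under its centre. Leave alone.
- mallet: Hammer lying on the bench. Leave alone.
- screw_jar: Glass jar, 70 mm across, 85 mm tall. Origin under its foot. Leave alone.
- sanding_block: Cork sanding block 100 x 60 x 35 mm. Origin under its centre. Leave alone.
- pencil_cup: Blue cup with pencils, 76 mm across, 155 mm tall over the pencils. Origin under its foot. Leave alone.

How it is judged:
By the outcome, as a careful person would: the job done as asked, in the order asked, and still so for the second after the job is handed in, with the robot touching nothing.
It also fails if it takes over 40 s, if anything falls off the work surface, if the arm or the gripper's body presses on something with over 40 N, if the wrist force passes 120 N, or if a joint passes its speed limit or range.

### The arm

A 7-joint arm with a two-finger parallel gripper is mounted at the origin on the work surface. World frame = base frame: x ahead of the robot, y to its left, z up, the work surface at z = 0. Lengths are in m, angles in rad, forces in N, time in s.
With the tool pointing down it reaches from about 0.4 to 0.85 m from the base axis. Payload 10.4 kg.
Tool frame: the origin (TCP) lies on the mounting face of the last link; the fingertips stand r.tips_ahead ahead of it and the grasp point (between the pads) lies 164 mm ahead of it (r.tips_ahead is the distance from the TCP to the fingertips, in m); z points along the fingers, y is the line along which they close (so a half turn about z gives the same grasp; the last joint's range is limited). The gripper opens to 87 mm and grips with 3 to 60 N. Pads are 19 mm wide; open, the fingers measure 117 mm over their backs; the gripper's body (75 mm by 190 mm) begins 51 mm behind the grasp point.
Start: joints at [1.28, 0.332, -0.065, 1.46, 0.022, 1.35, -0.088], TCP at [0.165, -0.603, 0.405] pointing down, gripper open.
Joint ranges: [-2.6, 2.6], [-0.5, 2.12], [-1.47, 1.34], [0.16, 2.42], [-1.27, 4.41], [0.06, 2.06], [-2.6, 2.6]. Speed limits (rad/s): [2.22, 2.22, 2.79, 2.79, 3.14, 3.14, 3.14].

### API

Orientations are given as a unit quaternion [x, y, z, w].
In Python, from bench import telemetry, imaging, job, r gives the robot as it stands.
- The arm moves only by the tool move_arm, never from a script. Its argument "steps" is a list of rows, each an object of numbers: "dx", "dy", "dz": the shift along the tool's x, y, z in cm; "spin": the turn about the tool's z in rad. In form: [{"dx": .., "dy": .., "dz": .., "spin": ..}, ...]. A call has 1 to 12 rows; each row shifts and turns the commanded pose from where the row before left it, along the tool's axes as they then stand; what a row does not reach is not made up. A row lasts 1/10 s, in which the tool goes at most 50 mm and 8.59 degrees, less where a joint would pass 70% of its speed; a pose out of reach is approached as far as the arm can. A call with a gripper value outside its range is refused whole. "claw" is the finger opening in cm, from 0 to 8.7, set as the call begins (left out, the last holds). The fingers move at their own pace and stop on an object; "squeeze" is the grip in N (left out, the last holds). Time passes only in rows, so rows that do not move let the fingers close. It gives the time, the measured TCP pose, the force, the opening and the grip force at its end, in the units of the state.
- telemetry.read_state(): the state, without advancing time (a new reading comes with each control period).
- imaging.camera(name): name is "scene" or "side" or "wrist"; returns a dict with "img" (420x560x3 uint8, red, green, blue), "camera_matrix" (3x3 intrinsics, pixels), "D" ([k1, k2, p1, p2, k3] as OpenCV has them; the pictures are not rectified), "R" (3x3) and "t" (3): a world point X has camera coordinates R X + t. Camera axes: x right, y down, z forward; pixel columns grow to the right and rows downward; lengths in m; the calibration is good to about 2 mm. A picture is of the moment at which its call begins. There is no depth.
- job.close_job(): hands the job in; it is judged then, once.
The state is a dict: "time": time; "joint_positions": joint angles; "joint_vel": joint speeds; "joint_torque": joint torques, N m; "ee_pos": TCP position; "eef_rot": TCP orientation; "ft_force": force on the tool from outside, world axes, zero at the start; "torque": the same for the moment, N m; "width": finger opening in m; "grip_force": force on a finger pad.
Only numpy, scipy, OpenCV 4.12 (cv2) and the standard library are available. Lean on these libraries where they do the work, as an engineer would, in place of code of your own. Each camera call takes 0.05 s, during which the arm holds its last target. There are 200 camera calls.

## Working session

There is one attempt and no reset: what is moved stays moved. The work goes in short steps, Python scripts to look and compute and a tool call to move; the robot and the scene stay as the last step left them, time stands still between calls to the robot, and variables do not carry over. Pictures are saved under pics/ and viewed, at most 10 in all, crops included, and the job is handed in when it is done.

Besides the shell and the picture viewer there is one more tool, called after "Emit:" in YAML: its name, and indented under it one key for each argument. move_arm: Moves the arm, as the interface text tells. Its arguments: {"type":"object","properties":{"steps":{"type":"array","items":{"type":"object","properties":{"dx":{"type":"number"},"dy":{"type":"number"},"dz":{"type":"number"},"spin":{"type":"number"}}}},"claw":{"type":"number"},"squeeze":{"type":"number"}},"required":["steps"]}

```bash
mkdir -p pics
python3 - <<'E'
from bench import telemetry, imaging, job, r
import cv2, numpy as np
s=telemetry.read_state()
print(s, r.tips_ahead)
for n in("scene","side"):
    c=imaging.camera(n); np.savez(f"pics/{n}1.npz",**c)
    cv2.imwrite(f"pics/{n}1.png",c["img"][...,::-1]); print(n,c["camera_matrix"],c["D"],c["R"],c["t"])
E
```

```text
{'time': 0.0, 'joint_positions': array([ 1.28044359,  0.33287573, -0.06471623,  1.46090576,  0.02158394,
        1.34987572, -0.08849346]), 'joint_vel': array([ 3.43866009e-04,  5.40568703e-04,  1.30907132e-03, -1.08008307e-03,
        3.38021804e-05, -1.05863517e-04, -4.01763774e-04]), 'joint_torque': array([ 1.68917777e-04, -6.23257041e+01,  2.45511759e-02, -3.89906931e+01,
       -6.14325539e-02,  3.95528111e-02,  1.40773996e-04]), 'ee_pos': array([ 0.16534027, -0.60261406,  0.40396836]), 'eef_rot': array([ 9.91049127e-01,  1.33495913e-01, -1.11378433e-04, -6.75798165e-04]), 'ft_force': array([0.20082535, 0.1484251 , 0.26113423]), 'torque': array([ 0.05019271, -0.04312997, -0.03986687]), 'grip_force': 0.0, 'width': 0.08689757324994123} 0.1822
scene [[498.45272807   0.         278.26623699]
 [  0.         498.45272807 206.36813375]
 [  0.           0.           1.        ]] [-0.16196761  0.          0.          0.          0.        ] [[-0.36898044  0.9293171   0.01493879]
 [ 0.80043831  0.32589682 -0.50308028]
 [-0.47238961 -0.1736692  -0.86411056]] [ 0.21064887 -0.39009778  1.7743863 ]
side [[438.52496154   0.         268.71868368]
 [  0.         438.52496154 212.15517557]
 [  0.           0.           1.        ]] [-0.02191615  0.          0.          0.          0.        ] [[-0.88365477 -0.46784451  0.01660626]
 [-0.33441657  0.60602068 -0.72173714]
 [ 0.32759702 -0.64331987 -0.69196802]] [0.49209072 0.24022702 1.06186998]
```

View pics/scene1.png

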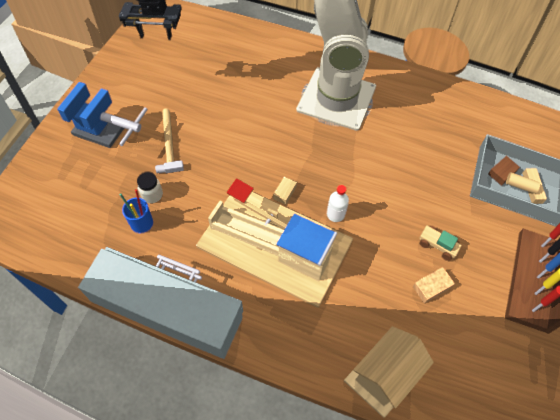

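View pics/side1.png

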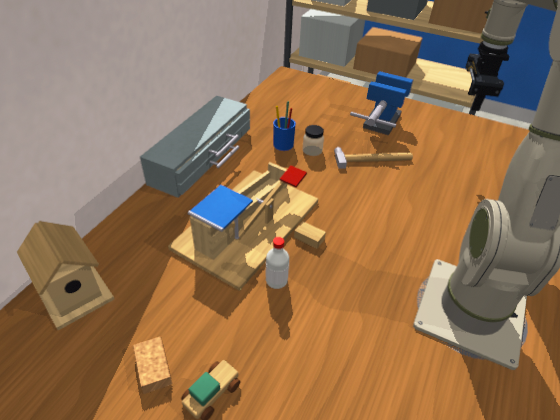

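The scene view shows the red paddle at (240,190) and the blue lid at (305,238). In the side view they are at (293,177) and (220,207). The bottle and offcut stand on the robot side.

```bash
cat > h.py <<'E'
import cv2, numpy as np
def ray(c,uv):
    p=cv2.undistortPoints(np.array([[uv]],float),c["camera_matrix"],c["D"])[0,0]
    R=c["R"];return -R.T@c["t"], R.T@np.array([*p,1.])
def plane(c,uv,z):
    o,d=ray(c,uv); return o+d*(z-o[2])/d[2]
def tri(a,b):
    A=[];B=[]
    for o,d in(a,b):
        d=d/np.linalg.norm(d);P=np.eye(3)-np.outer(d,d);A.append(P);B.append(P@o)
    return np.linalg.solve(sum(A),sum(B))
def blob(img,col,near,rad=45):
    h=cv2.cvtColor(img,cv2.COLOR_RGB2HSV)
    if col=="red": m=((h[...,0]<6)|(h[...,0]>174))&(h[...,1]>170)&(h[...,2]>70)
    if col=="blue": m=(h[...,0]>100)&(h[...,0]<125)&(h[...,1]>150)&(h[...,2]>60)
    if col=="orange": m=(h[...,0]>5)&(h[...,0]<14)&(h[...,1]>215)&(h[...,2]>140)
    m=m.astype(np.uint8);n,l,s,ce=cv2.connectedComponentsWithStats(m)
    ok=[i for i in range(1,n) if np.hypot(*(ce[i]-near))<rad]
    i=max(ok,key=lambda i:s[i,4]); cn=cv2.findContours((l==i).astype(np.uint8),0,2)[0][0]
    return ce[i],s[i,4],cv2.boxPoints(cv2.minAreaRect(cn))
E
python3 - <<'E'
from h import *
S={n:dict(np.load(f"pics/{n}1.npz")) for n in("scene","side")}
for col,n1,n2,z in(("red",(240,190),(293,177),.115),("blue",(305,238),(220,207),.147)):
    a=blob(S["scene"]["img"],col,n1);b=blob(S["side"]["img"],col,n2)
    print(col,a[:2],b[:2],tri(ray(S["scene"],a[0]),ray(S["side"],b[0])))
    for n,x in(("scene",a),("side",b)):
        print(n,plane(S[n],x[0],z)); print(np.array([plane(S[n],p,z)[:2] for p in x[2]]).round(3).tolist())
E
```

```text
red (array([239.50144928, 190.08405797]), np.int32(345)) (array([292.76875 , 175.765625]), np.int32(320)) [ 0.55099282 -0.13061249  0.11116728]
scene [ 0.55350494 -0.12906062  0.115     ]
[[0.574, -0.162], [0.516, -0.156], [0.533, -0.097], [0.59, -0.103]]
side [ 0.54898783 -0.12683809  0.115     ]
[[0.576, -0.096], [0.582, -0.181], [0.522, -0.159], [0.519, -0.077]]
blue (array([305.13736979, 238.25      ]), np.int32(1536)) (array([221.70072993, 205.90291971]), np.int32(1370)) [0.6408442  0.10216799 0.1428013 ]
scene [0.6436367  0.10348858 0.147     ]
[[0.688, 0.04], [0.582, 0.043], [0.597, 0.167], [0.7, 0.16]]
side [0.63789876 0.10474931 0.147     ]
[[0.697, 0.154], [0.694, -0.005], [0.582, 0.051], [0.594, 0.197]]
```

Emit:
move_arm:
  steps:
    - {"dx": 2, "dy": -1.4}
    - {"dx": 3.4, "dy": -2.4}
    - {"dx": 3.4, "dy": -2.4}
    - {"dx": 3.4, "dy": -2.4}
    - {"dx": 3.4, "dy": -2.4}
    - {"dx": 3.4, "dy": -2.4}
    - {"dx": 3.4, "dy": -2.4}
    - {"dx": 3.4, "dy": -2.4}
    - {"dx": 3.4, "dy": -2.4}
    - {"dx": 3.4, "dy": -2.4}
    - {"dx": 3.4, "dy": -2.4}
    - {"dx": 2, "dy": -1.4}
  claw: 0
  squeeze: 10

```text
$.steps[0]: bad value
```

Run:
```python
from h import *
from bench import telemetry, imaging
S={n:dict(np.load(f"pics/{n}1.npz")) for n in("scene","side")}
for k,a,b in(("cup",(138,208),(284,134)),("glue cap",(341,190),(279,243)),("jar",(148,182),(314,134))): print(k,tri(ray(S["scene"],a),ray(S["side"],b)).round(3))
s=telemetry.read_state();print(s["time"],s["ee_pos"],s["eef_rot"],s["ft_force"],s["width"])
c=imaging.camera("wrist");np.savez("pics/w1.npz",**c);cv2.imwrite("pics/w1.png",c["img"][...,::-1])
```

```text
cup [ 0.7   -0.395  0.057]
glue cap [0.458 0.144 0.141]
jar [ 0.606 -0.415  0.069]
0.1 [ 0.16534937 -0.6025939   0.40403317] [ 9.91046769e-01  1.33513535e-01 -1.16605135e-04 -6.51720691e-04] [-0.32568287  0.27354358 -0.30944514] 0.08719213830314905
```

View pics/w1.png

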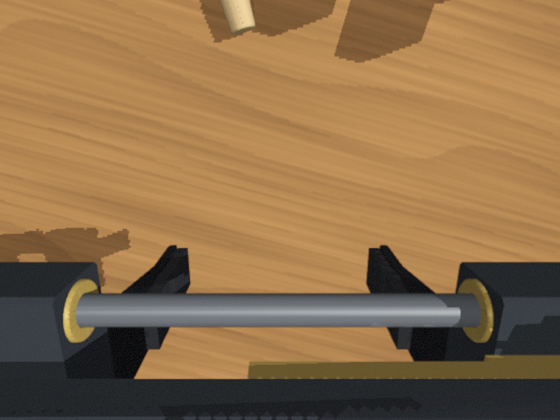

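The move was refused, probably because each row needs all four fields. The wrist picture shows only the open fingers over bare bench, with the mallet handle at the top (240,15).

Emit:
move_arm:
  steps:
    - {"dx": 2.0, "dy": -1.4, "dz": 0, "spin": 0}
    - {"dx": 3.4, "dy": -2.4, "dz": 0, "spin": 0}
    - {"dx": 3.4, "dy": -2.4, "dz": 0, "spin": 0}
    - {"dx": 3.4, "dy": -2.4, "dz": 0, "spin": 0}
    - {"dx": 3.4, "dy": -2.4, "dz": 0, "spin": 0}
    - {"dx": 3.4, "dy": -2.4, "dz": 0, "spin": 0}
    - {"dx": 3.4, "dy": -2.4, "dz": 0, "spin": 0}
    - {"dx": 3.4, "dy": -2.4, "dz": 0, "spin": 0}
    - {"dx": 3.4, "dy": -2.4, "dz": 0, "spin": 0}
    - {"dx": 3.4, "dy": -2.4, "dz": 0, "spin": 0}
    - {"dx": 3.4, "dy": -2.4, "dz": 0, "spin": 0}
    - {"dx": 2.0, "dy": -1.4, "dz": 0, "spin": 0}
  claw: 0
  squeeze: 10

```text
time: 1.35
ee_pos: [0.4626, -0.2406, 0.4047]
eef_rot: [0.991, 0.135, 0.0, -0.0]
ft_force: [0.7, 0.6, -0.0]
width: 0.0026
grip_force: 0.0
```

Emit:
move_arm:
  steps:
    - {"dx": 3.3, "dy": -2.4, "dz": 0, "spin": 0}
    - {"dx": 3.3, "dy": -2.4, "dz": 0, "spin": 0}
    - {"dx": 2.6, "dy": -1.9, "dz": 1.0, "spin": 0}
    - {"dx": 1.5, "dy": -1.1, "dz": 1.5, "spin": 0}
    - {"dx": 0, "dy": 0, "dz": 1.5, "spin": 0}
    - {"dx": 0, "dy": 0, "dz": 0, "spin": 0}
    - {"dx": 0, "dy": 0, "dz": 0, "spin": 0}

```text
time: 2.05
ee_pos: [0.5429, -0.1415, 0.3647]
eef_rot: [0.991, 0.133, -0.001, 0.0]
ft_force: [0.6, -0.8, 0.3]
width: 0.0006
grip_force: 0.0
```

Run:
```python
from h import *
from bench import telemetry, imaging
s=telemetry.read_state();print(s["time"],s["ee_pos"],s["eef_rot"],s["ft_force"],s["width"])
out=[]
for n in ("wrist","scene","side"):
    c=imaging.camera(n);np.savez(f"pics/{n}2.npz",**c);im=c["img"][...,::-1]
    if n=="wrist": cv2.imwrite("pics/w2.png",im)
    else:
        x,y=((170,110) if n=="scene" else (220,90)); out.append(cv2.resize(im[y:y+140,x:x+140],(400,400),interpolation=2))
cv2.imwrite("pics/ss2.png",np.hstack(out))
```

```text
2.05 [ 0.54292186 -0.14148692  0.36466554] [ 9.91159887e-01  1.32671779e-01 -5.05474147e-04  1.50708511e-04] [ 0.58735611 -0.76044691  0.31432164] 0.0006012063863908646
```

View pics/w2.png

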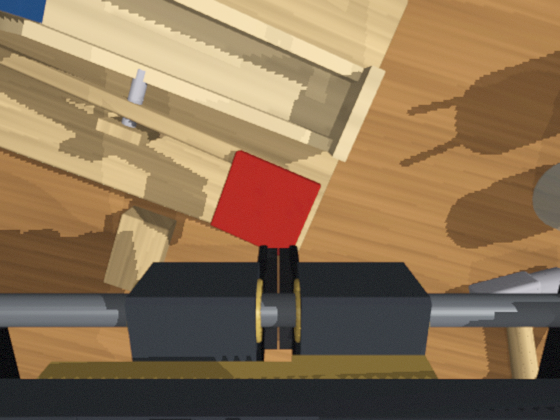

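View pics/ss2.png

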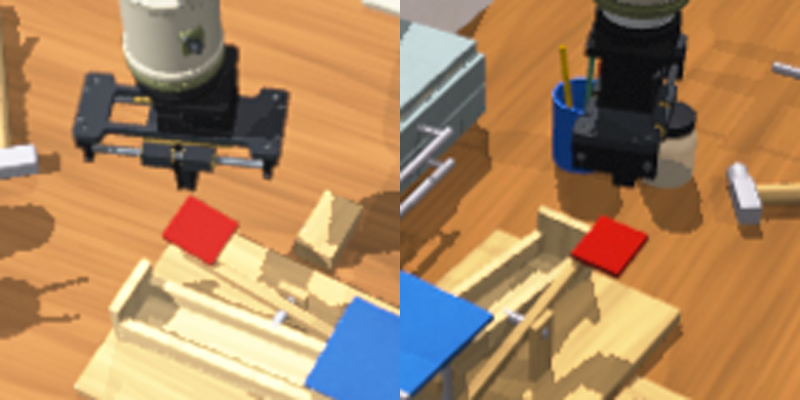

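The wrist view shows the paddle with corners near (237,152), (320,183), (300,247) and (211,224), just ahead of the closed fingertips at (279,250). In the other two views nothing is touching it yet.

Run:
```python
from h import *
c=dict(np.load("pics/wrist2.npz"))
P=[plane(c,p,z) for p,z in(((237,152),.109),((320,183),.121),((300,247),.121),((211,224),.109))]
print(np.round(P,4)); print(np.mean(P,0))
d=(P[0]-P[1])+(P[3]-P[2]);yd=d[:2]/np.linalg.norm(d[:2]);print("disp y",yd)
print(plane(c,(279,250),.1825))
t=np.mean(P,0)[:2]-yd*.003
q=np.array([.5429,-.1415]);e=t-q;a=2*np.arctan2(.13267,.99116)
print(t,"dx dy cm",100*(e@[np.cos(a),np.sin(a)]),100*(e@[np.sin(a),-np.cos(a)]))
```

```text
[[ 0.5782 -0.1039  0.109 ]
 [ 0.5751 -0.1595  0.121 ]
 [ 0.5301 -0.1596  0.121 ]
 [ 0.5257 -0.0982  0.109 ]]
[ 0.55228783 -0.13029578  0.115     ]
disp y [-0.01140116  0.999935  ]
[ 0.55039083 -0.13936304  0.1825    ]
[ 0.55232203 -0.13329559] dx dy cm 1.1248065862045118 -0.5437649994840936
```

Emit:
move_arm:
  steps:
    - {"dx": 0.6, "dy": -0.3, "dz": 0, "spin": 0}
    - {"dx": 0.5, "dy": -0.25, "dz": 1.0, "spin": 0}
    - {"dx": 0, "dy": 0, "dz": 1.5, "spin": 0}
    - {"dx": 0, "dy": 0, "dz": 1.5, "spin": 0}
    - {"dx": 0, "dy": 0, "dz": 1.0, "spin": 0}
    - {"dx": 0, "dy": 0, "dz": 0.4, "spin": 0}
    - {"dx": 0, "dy": 0, "dz": 0, "spin": 0}
    - {"dx": 0, "dy": 0, "dz": 0, "spin": 0}

```text
time: 3.0
ee_pos: [0.5528, -0.1321, 0.3111]
eef_rot: [0.991, 0.133, 0.0, 0.0]
ft_force: [0.0, -0.9, 0.8]
width: 0.0002
grip_force: 0.0
```

Tips at z ≈ 0.129, on target in xy. Descending slowly into contact.

Emit:
move_arm:
  steps:
    - {"dx": 0, "dy": 0, "dz": 0.2, "spin": 0}
    - {"dx": 0, "dy": 0, "dz": 0.2, "spin": 0}
    - {"dx": 0, "dy": 0, "dz": 0.2, "spin": 0}
    - {"dx": 0, "dy": 0, "dz": 0.2, "spin": 0}
    - {"dx": 0, "dy": 0, "dz": 0.2, "spin": 0}
    - {"dx": 0, "dy": 0, "dz": 0.2, "spin": 0}
    - {"dx": 0, "dy": 0, "dz": 0.2, "spin": 0}
    - {"dx": 0, "dy": 0, "dz": 0.2, "spin": 0}
    - {"dx": 0, "dy": 0, "dz": 0.2, "spin": 0}
    - {"dx": 0, "dy": 0, "dz": 0.2, "spin": 0}
    - {"dx": 0, "dy": 0, "dz": 0.2, "spin": 0}
    - {"dx": 0, "dy": 0, "dz": 0.2, "spin": 0}

```text
time: 4.2
ee_pos: [0.5527, -0.1321, 0.2867]
eef_rot: [0.991, 0.133, 0.0, 0.0]
ft_force: [0.6, -2.4, 4.6]
width: 0.0004
grip_force: 2.0
```

Emit:
move_arm:
  steps:
    - {"dx": 0, "dy": 0, "dz": 0.25, "spin": 0}
    - {"dx": 0, "dy": 0, "dz": 0.25, "spin": 0}
    - {"dx": 0, "dy": 0, "dz": 0.25, "spin": 0}
    - {"dx": 0, "dy": 0, "dz": 0.25, "spin": 0}
    - {"dx": 0, "dy": 0, "dz": 0.25, "spin": 0}
    - {"dx": 0, "dy": 0, "dz": 0.25, "spin": 0}
    - {"dx": 0, "dy": 0, "dz": 0.25, "spin": 0}
    - {"dx": 0, "dy": 0, "dz": 0.25, "spin": 0}
    - {"dx": 0, "dy": 0, "dz": 0.25, "spin": 0}
    - {"dx": 0, "dy": 0, "dz": 0.25, "spin": 0}
    - {"dx": 0, "dy": 0, "dz": 0.25, "spin": 0}
    - {"dx": 0, "dy": 0, "dz": 0.2, "spin": 0}

```text
time: 5.4
ee_pos: [0.5526, -0.132, 0.257]
eef_rot: [0.991, 0.133, -0.0, 0.0]
ft_force: [-0.5, -3.5, 3.6]
width: 0.0007
grip_force: 2.1
```

Emit:
move_arm:
  steps:
    - {"dx": 0, "dy": 0, "dz": 0.1, "spin": 0}
    - {"dx": 0, "dy": 0, "dz": 0.1, "spin": 0}
    - {"dx": 0, "dy": 0, "dz": 0.1, "spin": 0}
    - {"dx": 0, "dy": 0, "dz": 0, "spin": 0}

```text
time: 5.8
ee_pos: [0.5526, -0.1319, 0.2541]
eef_rot: [0.991, 0.134, -0.0, -0.0]
ft_force: [-0.4, -3.0, 1.6]
width: 0.0001
grip_force: 1.9
```

Emit:
move_arm:
  steps:
    - {"dx": 0, "dy": 0, "dz": 0.1, "spin": 0}
    - {"dx": 0, "dy": 0, "dz": 0.1, "spin": 0}
    - {"dx": 0, "dy": 0, "dz": 0, "spin": 0}

```text
time: 6.1
ee_pos: [0.5528, -0.1319, 0.2534]
eef_rot: [0.991, 0.134, 0.0, 0.0]
ft_force: [-5.9, -1.7, 14.5]
width: 0.0004
grip_force: 7.4
```

Run:
```python
from h import *
from bench import telemetry, imaging
s=telemetry.read_state();print(s["time"],s["ee_pos"],s["ft_force"])
out=[]
for n in ("scene","side"):
    c=imaging.camera(n);np.savez(f"pics/{n}3.npz",**c);im=c["img"][...,::-1]
    x,y=((190,150) if n=="scene" else (180,110)); out.append(cv2.resize(im[y:y+150,x:x+150],(400,400),interpolation=2))
cv2.imwrite("pics/ss3.png",np.hstack(out))
```

```text
6.1 [ 0.55277674 -0.13193142  0.25338892] [-5.92979438 -1.65054845 14.45888328]
```

View pics/ss3.png

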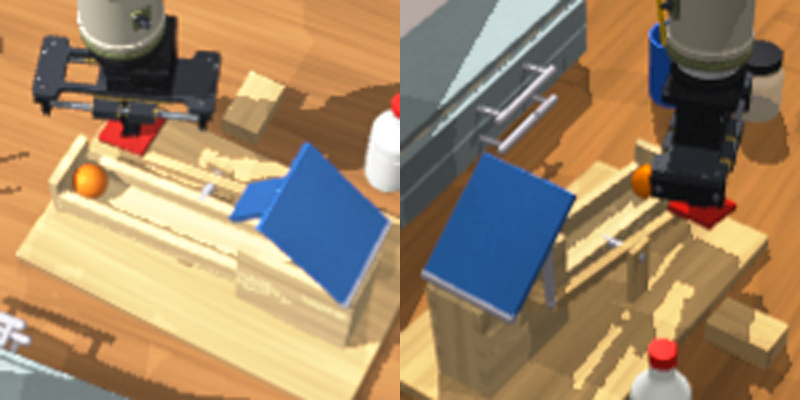

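The lid stands wide open and the ball is at the end of the chute (crop 90,180). The force jumped to 14.5 N, so the lever is on its stop. I'll hold it there, then ease up.

Emit:
move_arm:
  steps:
    - {"dx": 0, "dy": 0, "dz": 0, "spin": 0}
    - {"dx": 0, "dy": 0, "dz": 0, "spin": 0}
    - {"dx": 0, "dy": 0, "dz": 0, "spin": 0}
    - {"dx": 0, "dy": 0, "dz": 0, "spin": 0}
    - {"dx": 0, "dy": 0, "dz": 0, "spin": 0}
    - {"dx": 0, "dy": 0, "dz": 0, "spin": 0}
    - {"dx": 0, "dy": 0, "dz": 0, "spin": 0}
    - {"dx": 0, "dy": 0, "dz": 0, "spin": 0}
    - {"dx": 0, "dy": 0, "dz": 0, "spin": 0}
    - {"dx": 0, "dy": 0, "dz": 0, "spin": 0}
    - {"dx": 0, "dy": 0, "dz": 0, "spin": 0}
    - {"dx": 0, "dy": 0, "dz": 0, "spin": 0}

```text
time: 7.4
ee_pos: [0.5528, -0.1319, 0.2534]
eef_rot: [0.991, 0.134, 0.0, 0.0]
ft_force: [-4.9, -2.2, 13.6]
width: 0.0005
grip_force: 7.5
```

Emit:
move_arm:
  steps:
    - {"dx": 0, "dy": 0, "dz": -0.05, "spin": 0}
    - {"dx": 0, "dy": 0, "dz": -0.1, "spin": 0}
    - {"dx": 0, "dy": 0, "dz": -0.1, "spin": 0}
    - {"dx": 0, "dy": 0, "dz": -0.1, "spin": 0}
    - {"dx": 0, "dy": 0, "dz": -0.1, "spin": 0}
    - {"dx": 0, "dy": 0, "dz": -0.1, "spin": 0}
    - {"dx": 0, "dy": 0, "dz": -0.1, "spin": 0}
    - {"dx": 0, "dy": 0, "dz": -0.1, "spin": 0}
    - {"dx": 0, "dy": 0, "dz": -0.1, "spin": 0}
    - {"dx": 0, "dy": 0, "dz": -0.1, "spin": 0}
    - {"dx": 0, "dy": 0, "dz": -0.1, "spin": 0}
    - {"dx": 0, "dy": 0, "dz": -0.1, "spin": 0}

```text
time: 8.6
ee_pos: [0.5527, -0.1319, 0.2639]
eef_rot: [0.991, 0.134, 0.0, -0.0]
ft_force: [-0.6, -2.2, 3.7]
width: 0.0004
grip_force: 2.0
```

Emit:
move_arm:
  steps:
    - {"dx": 0, "dy": 0, "dz": -0.1, "spin": 0}
    - {"dx": 0, "dy": 0, "dz": -0.1, "spin": 0}
    - {"dx": 0, "dy": 0, "dz": -0.1, "spin": 0}
    - {"dx": 0, "dy": 0, "dz": -0.1, "spin": 0}
    - {"dx": 0, "dy": 0, "dz": -0.1, "spin": 0}
    - {"dx": 0, "dy": 0, "dz": -0.1, "spin": 0}
    - {"dx": 0, "dy": 0, "dz": -0.1, "spin": 0}
    - {"dx": 0, "dy": 0, "dz": -0.1, "spin": 0}
    - {"dx": 0, "dy": 0, "dz": -0.1, "spin": 0}
    - {"dx": 0, "dy": 0, "dz": -0.1, "spin": 0}
    - {"dx": 0, "dy": 0, "dz": -0.1, "spin": 0}
    - {"dx": 0, "dy": 0, "dz": -0.1, "spin": 0}

```text
time: 9.8
ee_pos: [0.5527, -0.1319, 0.2759]
eef_rot: [0.991, 0.134, 0.0, 0.0]
ft_force: [-0.2, 1.2, 3.5]
width: 0.0005
grip_force: 1.6
```

Emit:
move_arm:
  steps:
    - {"dx": 0, "dy": 0, "dz": -0.1, "spin": 0}
    - {"dx": 0, "dy": 0, "dz": -0.1, "spin": 0}
    - {"dx": 0, "dy": 0, "dz": -0.1, "spin": 0}
    - {"dx": 0, "dy": 0, "dz": -0.1, "spin": 0}
    - {"dx": 0, "dy": 0, "dz": -0.1, "spin": 0}
    - {"dx": 0, "dy": 0, "dz": -0.1, "spin": 0}
    - {"dx": 0, "dy": 0, "dz": -0.1, "spin": 0}
    - {"dx": 0, "dy": 0, "dz": -0.1, "spin": 0}
    - {"dx": 0, "dy": 0, "dz": -0.1, "spin": 0}
    - {"dx": 0, "dy": 0, "dz": -0.1, "spin": 0}
    - {"dx": 0, "dy": 0, "dz": -0.1, "spin": 0}
    - {"dx": 0, "dy": 0, "dz": -0.1, "spin": 0}

```text
time: 11.0
ee_pos: [0.5526, -0.132, 0.2878]
eef_rot: [0.991, 0.134, -0.0, 0.0]
ft_force: [0.1, 1.8, 3.7]
width: 0.0007
grip_force: 1.6
```

Emit:
move_arm:
  steps:
    - {"dx": 0, "dy": 0, "dz": -0.07, "spin": 0}
    - {"dx": 0, "dy": 0, "dz": -0.07, "spin": 0}
    - {"dx": 0, "dy": 0, "dz": -0.07, "spin": 0}
    - {"dx": 0, "dy": 0, "dz": -0.07, "spin": 0}
    - {"dx": 0, "dy": 0, "dz": -0.07, "spin": 0}
    - {"dx": 0, "dy": 0, "dz": -0.07, "spin": 0}
    - {"dx": 0, "dy": 0, "dz": -0.07, "spin": 0}
    - {"dx": 0, "dy": 0, "dz": -0.07, "spin": 0}
    - {"dx": 0, "dy": 0, "dz": -0.07, "spin": 0}
    - {"dx": 0, "dy": 0, "dz": -0.07, "spin": 0}
    - {"dx": 0, "dy": 0, "dz": -0.07, "spin": 0}
    - {"dx": 0, "dy": 0, "dz": -0.07, "spin": 0}

```text
time: 12.2
ee_pos: [0.5526, -0.132, 0.2962]
eef_rot: [0.991, 0.134, 0.0, 0.0]
ft_force: [0.1, 2.4, 2.0]
width: 0.0006
grip_force: 1.5
```

Emit:
move_arm:
  steps:
    - {"dx": 0, "dy": 0, "dz": -0.06, "spin": 0}
    - {"dx": 0, "dy": 0, "dz": -0.06, "spin": 0}
    - {"dx": 0, "dy": 0, "dz": -0.06, "spin": 0}
    - {"dx": 0, "dy": 0, "dz": -0.06, "spin": 0}
    - {"dx": 0, "dy": 0, "dz": -0.06, "spin": 0}
    - {"dx": 0, "dy": 0, "dz": -0.06, "spin": 0}
    - {"dx": 0, "dy": 0, "dz": -0.06, "spin": 0}
    - {"dx": 0, "dy": 0, "dz": -0.06, "spin": 0}
    - {"dx": 0, "dy": 0, "dz": -0.06, "spin": 0}
    - {"dx": 0, "dy": 0, "dz": -0.06, "spin": 0}
    - {"dx": 0, "dy": 0, "dz": -0.06, "spin": 0}
    - {"dx": 0, "dy": 0, "dz": -0.06, "spin": 0}

```text
time: 13.4
ee_pos: [0.5526, -0.132, 0.3034]
eef_rot: [0.991, 0.133, 0.0, 0.0]
ft_force: [0.6, -0.1, 0.3]
width: 0.0003
grip_force: 0.0
```

Contact has ended softly. Now I'll withdraw upward and back away.

Emit:
move_arm:
  steps:
    - {"dx": 0, "dy": 0, "dz": -0.2, "spin": 0}
    - {"dx": 0, "dy": 0, "dz": -0.5, "spin": 0}
    - {"dx": 0, "dy": 0, "dz": -1.5, "spin": 0}
    - {"dx": 0, "dy": 0, "dz": -2.5, "spin": 0}
    - {"dx": 0, "dy": 0, "dz": -3, "spin": 0}
    - {"dx": -2, "dy": 1.4, "dz": -2, "spin": 0}
    - {"dx": -3, "dy": 2.1, "dz": 0, "spin": 0}
    - {"dx": -3, "dy": 2.1, "dz": 0, "spin": 0}
    - {"dx": -3, "dy": 2.1, "dz": 0, "spin": 0}
    - {"dx": -2, "dy": 1.4, "dz": 0, "spin": 0}
    - {"dx": 0, "dy": 0, "dz": 0, "spin": 0}
    - {"dx": 0, "dy": 0, "dz": 0, "spin": 0}

```text
time: 14.6
ee_pos: [0.4514, -0.2541, 0.4015]
eef_rot: [0.991, 0.133, 0.001, 0.0]
ft_force: [0.7, 1.1, 1.2]
width: 0.0005
grip_force: 0.0
```

Run:
```python
from h import *
from bench import imaging
out=[]
for n in ("scene","side"):
    c=imaging.camera(n);im=c["img"][...,::-1]
    x,y=((190,150) if n=="scene" else (180,110)); out.append(cv2.resize(im[y:y+150,x:x+150],(400,400),interpolation=2))
cv2.imwrite("pics/ss4.png",np.hstack(out))
```

```text
(no output)
```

View pics/ss4.png

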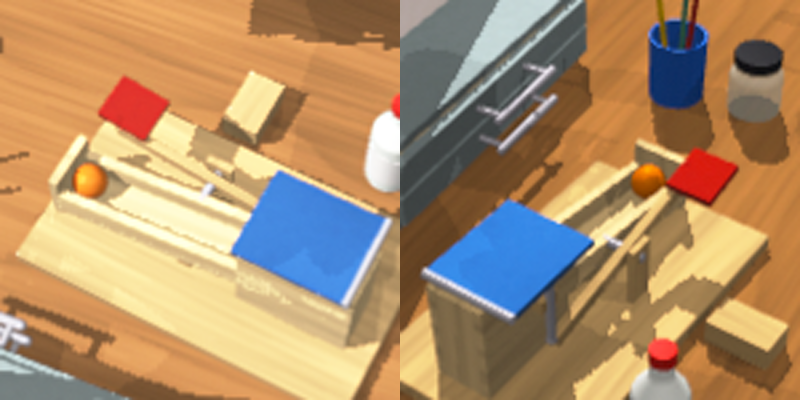

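The lid is shut, the paddle is up, the ball is at the chute end (90,180) and the other things haven't moved.

```bash
python3 -c "
from bench import job
print(job.close_job())"
```

```text
the job is handed in; nothing more can be done
None
```

Job handed in at about 15 s: the paddle was pressed to its stop and held for over a second, the ball rolled to the end of the chute, the lid was eased shut under the fingers, and the hand was withdrawn with nothing else moved.

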